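# Press a slide holder under the stage clip and push it home

## Robot

A 6-joint arm with a two-finger parallel gripper is mounted at the origin on a cart in front of the work surface, level with it; the furniture and walls round the work are solid. World frame = base frame: x ahead of the robot, y to its left, z up, the work surface at z = 0. Lengths are in m, angles in rad, forces in N, time in s.
With the tool pointing down it reaches from about 0.375 to 0.975 m from the base axis. Payload 3.8 kg.
Tool frame: the origin (TCP) lies midway between the tips of the shut fingers; the grasp point (between the pads) lies 19 mm behind it; x points along the fingers, y is the direction in which the jaws open and shut, and the axes are right-handed (so a half turn about x gives the same grasp; the last joint's range is limited). The gripper opens to 88 mm and grips with 3 to 60 N. Pads are 18 mm wide; open, the fingers measure 123 mm over their backs; the gripper's body (75 mm by 187 mm) begins 45 mm behind the grasp point.
Start: joints at [1.232, 0.264, 1.604, -0, 1.274, -0.037], TCP at [0.201, 0.644, 0.239] pointing down, gripper open.
Joint ranges: [-2.63, 2.63], [-0.94, 2.18], [0.31, 2.57], [-1.31, 4.45], [0, 2.66], [-2.55, 2.55]. Speed limits (rad/s): [2.57, 2.57, 3.14, 3.14, 3.14, 3.14].

## Interface

Orientations are given as a rotation vector (axis times angle).
In Python, from cell import manip, inverse_kinematics, cams, order gives the robot as it stands. Calls block until the motion is done:
- manip.move_pose(position, orientation): joint-space move of the TCP to a pose.
- manip.move_linear(position, rate=0.15, rot=None): straight line of the TCP; rot=None keeps the orientation; rate is the mean speed in m/s.
- manip.set_joints(angles): joint-space move.
- manip.set_gripper(opening, force=None): finger opening in m; force is the grip in N (None keeps the last); returns when the fingers have stopped.
- manip.dwell(seconds).
- inverse_kinematics(position, orientation): joint angles nearest the present ones, or None.
- manip.state(): the state.
- cams.capture(name): name is "scene" or "top"; returns a dict with "image" (480x640x3 uint8, blue, green, red), "z_map" (480x640 float32, m along the optical axis (not along the pixel's ray), 0 where there is no reading), "intrinsics" (3x3 intrinsics, pixels), "position" and "orientation" of the camera in the world. Camera axes: x right, y down, z forward; pixel columns grow to the right and rows downward; lengths in m; the calibration is good to about 2 mm. A picture is of the moment at which its call begins.
A pose or a line that the arm cannot do raises manip.IKError and nothing moves.
- order.close_job(): hands the job in, once; it reports no verdict.
The state is a dict: "clock": time; "joint_pos": joint angles; "joint_velocities": joint speeds; "tau": joint torques, N m; "tool_pos": TCP position; "tcp_rot": TCP orientation; "contact_force": force on the tool from outside, world axes, zero at the start; "moment": the same for the moment, N m; "gripper_width": finger opening in m.
Only numpy, scipy, OpenCV 4.12 (cv2) and the standard library are available. Lean on these libraries where they do the work, as an engineer would, in place of code of your own. Each camera call takes 0.05 s, during which the arm holds its last target. There are 200 camera calls.

## Task

With the fingertips, press the blue slide holder's thumb pad down hard so that the holder sinks below the lip of the steel leaf spring, and keep it pressed while you push it along its lane, under the spring, all the way home against the end stop. Then let go, so that the spring clamps it there. Do not ram it against the lip, never lift, carry or tip the holder, and leave the white-capped bottle, the petri dish and the tube rack where they stand.

Things in the scene. Friction and masses are not known exactly. Their poses are not given: they have to be found in the camera images.
- dock: Fixed dock, 190 (x) x 82.5 (y) mm, white side rails 30 mm high, 62.5 mm apart inside. Origin: centre of its underside, on the worktop. x is the push direction, from the open end (x = -95 mm) to the end stop's face (x = +82 mm); a bridge 56 mm high stands over the stop from x = 76 mm on. Holder's origin: x = -30 to -14 mm at the start, +32 mm when home against the stop.
- slide_holder: Loose blue slide holder, 100 (x) x 60 (y) mm, about 90 g, in the dock's lane on the sprung plate, axes along the dock's. Origin: centre of its underside, 24 mm above the worktop at the start. Tail with thumb pad: x = -50 to -2 mm, 6 mm thick. Head with glass slide: x = -2 to +50 mm, 14 mm thick. The step at x = -2 mm, 8 mm high, faces the open end: the fingertips can push on it.
- thumb_pad (a point): Point on the top face of the holder's tail, 24 mm behind the step, on the centre line; 30 mm above the worktop at the start, 20 mm when pressed fully down.
- clip_lip (a point): Centre of the round lip (4 mm thick, 34 mm wide) of the leaf spring: dock x = +50 mm, 32.5 mm above the worktop, its underside 7.5 mm lower than the top of an unpressed head. It leans from the bridge towards the open end: an unpressed holder jams on it, one pressed fully down passes with 2.5 mm to spare. It yields only upward: about 2 N plus 0.8 N per mm.
- lift_plate (a joint): Travel of the sprung steel plate under the holder, m: 0 fully up, 0.010 fully down (hard stop). About 3 N to start and about 12 N to reach the stop; it stays level; slick (friction about 0.2). Released with the holder home, it comes up again and clamps the holder against the spring, near 0.003.
- leaf_clip: The steel leaf spring itself, hinged on the bridge; origin on its hinge, at dock x = +84 mm, 46.5 mm above the worktop; the lip is 34 mm nearer the open end and 14 mm lower. With the holder clamped under it, the lip stands about 4 mm higher than at rest.
- reagent_bottle: White-capped lab bottle, 52 mm across, 106 mm high; a bystander. Origin: centre of its underside.
- petri_dish: Flat clear petri dish, 64 mm across, 15 mm high; a bystander. Origin: centre of its underside.
- tube_rack: Small blue tube rack, 58 x 90 x 40 mm; a bystander. Origin: centre of its underside.
Things that resemble listed ones, but are neither listed nor needed, are in the scene too. There is more than one size of the slide_holder; the one meant has the size given above.

How it is judged:
By the outcome, as a careful person would: the job done as asked, in the order asked, and still so for the second after the job is handed in, with the robot touching nothing.
It also fails if it takes over 48 s, if anything falls off the work surface, if the arm or the gripper's body presses on something with over 40 N, if the wrist force passes 120 N, or if a joint passes its speed limit or range.

## Working session

There is one attempt and no reset: what is moved stays moved. The work goes in short steps, each a Python script; the robot and the scene stay as the last script left them, time stands still between calls to the robot, and variables do not carry over. Pictures are saved under pics/ and viewed, about 8 in all and at most 12, crops included, and the job is handed in when it is done.

```bash
mkdir -p pics
python3 - <<'E'
from cell import manip,cams
import cv2,numpy as np
for n in("scene","top"):
    c=cams.capture(n); cv2.imwrite(f"pics/{n}0.png",c["image"]); np.savez(f"{n}0.npz",**c)
    print(n,c["intrinsics"],c["position"],c["orientation"])
s=manip.state();print(s["clock"],s["tool_pos"],s["tcp_rot"],s["contact_force"])
E
```

```text
scene [[494.89617728   0.         325.50189515]
 [  0.         494.89617728 241.15755055]
 [  0.           0.           1.        ]] [0.21185527 0.54677565 0.86742285] [-0.64551416  2.66743593 -1.08369082]
top [[446.2484389    0.         315.96319449]
 [  0.         446.2484389  238.56248573]
 [  0.           0.           1.        ]] [ 0.48013309 -0.13591525  1.1620003 ] [-2.20651793  2.15853017 -0.11515706]
0.1 [0.2004219  0.64389049 0.23753406] [ 0.23532457  1.55817588 -0.2384258 ] [ 0.26809879 -0.20366268 -0.22224637]
```

View pics/top0.png

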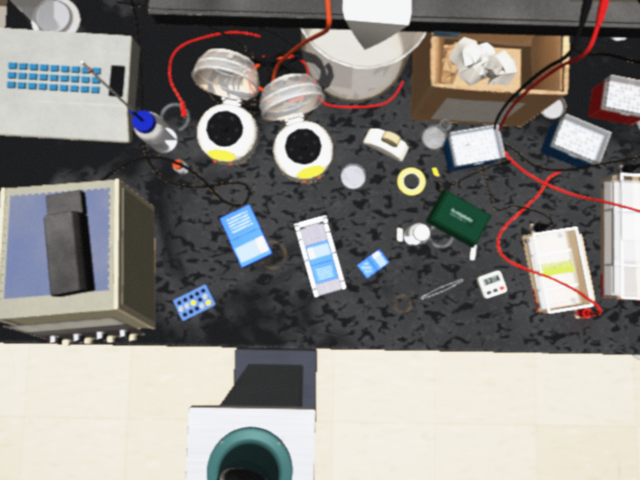

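View pics/scene0.png

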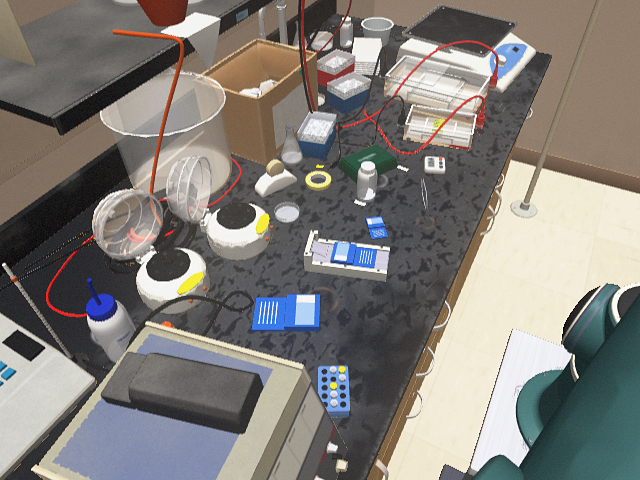

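The top view shows the dock at about (320,255), a larger decoy holder at (246,235) and a smaller one at (372,262). The bridge appears to be at the dock's far end, near (310,220). I'll enlarge both views.

Run:
```python
import cv2,numpy as np
t=cv2.imread("pics/top0.png")[205:305,280:360]; s=cv2.imread("pics/scene0.png")[220:290,295:400]
a=cv2.resize(t,None,fx=6,fy=6,interpolation=cv2.INTER_CUBIC); cv2.imwrite("pics/topc.png",a)
cv2.imwrite("pics/scc.png",cv2.resize(s,None,fx=7,fy=7,interpolation=cv2.INTER_CUBIC))
```

```text
(no output)
```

View pics/topc.png

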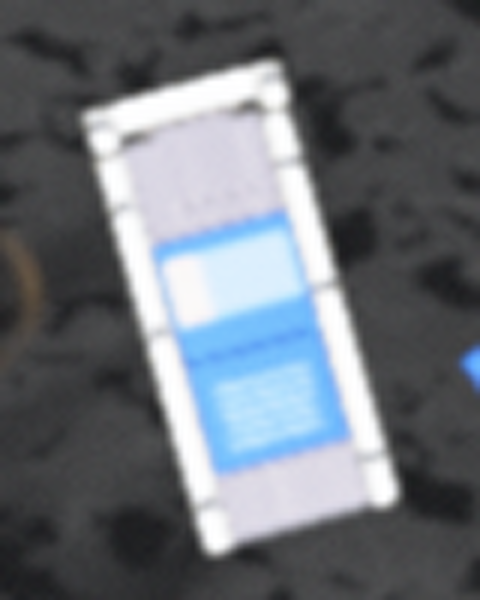

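View pics/scc.png

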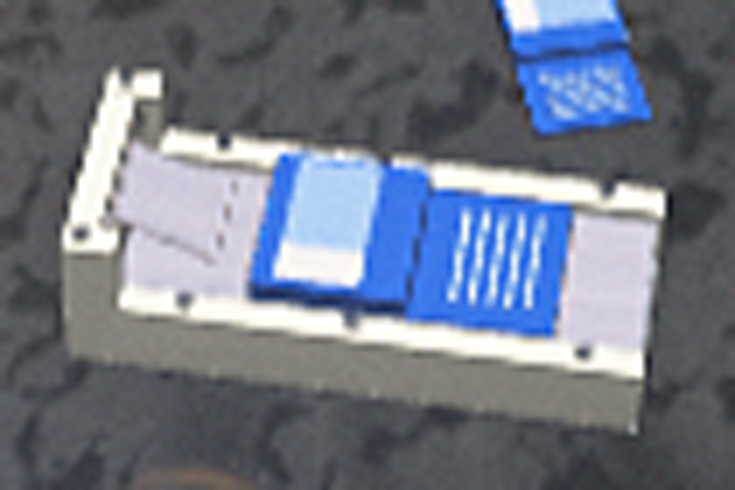

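```bash
cat > vis.py <<'E'
import numpy as np
from scipy.spatial.transform import Rotation as R
from scipy.optimize import least_squares
def cam(n):
    c=np.load(n); return c["intrinsics"],c["position"],R.from_rotvec(np.ravel(c["orientation"])) if np.size(c["orientation"])==3 else R.from_matrix(c["orientation"])
def proj(C,P):
    q=C[2].inv().apply(P-C[1]); q=q@C[0].T; return q[:,:2]/q[:,2:]
def unproj(C,px,z):
    r=C[2].apply(np.linalg.solve(C[0],[px[0],px[1],1.])); return C[1]+r*(z-C[1][2])/r[2]
def d2w(p,P):
    c,s=np.cos(p[2]),np.sin(p[2]); P=np.atleast_2d(P)
    return np.c_[p[0]+c*P[:,0]-s*P[:,1],p[1]+s*P[:,0]+c*P[:,1],P[:,2]]
E
python3 - <<'E'
from vis import *
T,S=cam("top0.npz"),cam("scene0.npz")
ct=lambda p:(np.array(p)+.5)/6-.5+[280,205]
cs=lambda p:(np.array(p)+.5)/7-.5+[295,220]
M=np.array([[-95,41.25,30],[-95,-41.25,30],[95,41.25,56],[95,-41.25,56]])/1e3
pt=ct([[205,553],[398,498],[82,115],[282,62]])
Ms=np.r_[M,np.array([[76,41.25,56],[76,-41.25,56]])/1e3]
ps=cs([[640,375],[665,190],[65,235],[110,70],[118,245],[160,72]])
ft=lambda p:(proj(T,d2w(p,M))-pt).ravel()
fs=lambda p:(proj(S,d2w(p,Ms))-ps).ravel()
for n,f in(("top",ft),("scene",fs),("both",lambda p:np.r_[ft(p),fs(p)])):
    r=least_squares(f,[.44,-.14,.2]); print(n,r.x,np.abs(r.fun).max())
p=r.x; np.save("dock.npy",p)
def inv(w): 
    d=w[:2]-p[:2];c,s=np.cos(p[2]),np.sin(p[2]);return c*d[0]+s*d[1],-s*d[0]+c*d[1]
for n,C,f,px,z in[("top tail",T,ct,(284,457),.030),("top head front",T,ct,(220,228),.038),("top step",T,ct,(250,343),.038),
  ("sc tail",S,cs,(565,270),.030),("sc step",S,cs,(420,240),.038)]:
    print(n,np.round(inv(unproj(C,f(px),z)),4))
# bystanders: depth above table around dock
c=np.load("top0.npz");zz=c["z_map"];v,u=np.mgrid[:480,:640]
for a in[(418,234),(353,176),(246,235),(195,302)]:print(a,unproj(T,a,0.02)[:2])
E
```

```text
top [ 0.53782334 -0.16305608  0.29224758] 0.8209970181816857
scene [ 0.53570398 -0.16153561  0.29271088] 1.2349099222445261
both [ 0.53661914 -0.16240734  0.29344475] 1.3937621674407978
top tail [-0.0637 -0.0015]
top head front [ 0.0361 -0.0013]
top step [-0.0139 -0.0004]
sc tail [-0.0658  0.0027]
sc step [-0.0181  0.0051]
(418, 234) [ 0.60119985 -0.41563971]
(353, 176) [ 0.74926062 -0.24551021]
(246, 235) [0.58848111 0.02715952]
(195, 302) [0.4155744  0.14964788]
```

```bash
cat > h.py <<'E'
from vis import *
from cell import manip,inverse_kinematics,cams,order
p=np.load("dock.npy")
def rot(sgn=1):
    s,c=np.sin(p[2]),np.cos(p[2]); x=np.array([0,0,-1.]);y=sgn*np.array([-s,c,0]);return R.from_matrix(np.c_[x,y,np.cross(x,y)]).as_rotvec()
def W(x,y,z): return d2w(p,[x,y,z])[0]
def F():
    s=manip.state();f=np.array(s["contact_force"]);c,q=np.cos(p[2]),np.sin(p[2])
    d=np.array(s["tool_pos"])-[p[0],p[1],0]
    return np.round([s["clock"],*(1e3*np.array([c*d[0]+q*d[1],-q*d[0]+c*d[1],d[2]])),c*f[0]+q*f[1],-q*f[0]+c*f[1],f[2]],2)
E
python3 - <<'E'
from h import *
c=np.load("top0.npz");T=cam("top0.npz");z=c["z_map"];v,u=np.mgrid[:480,:640]
r=np.c_[u.ravel(),v.ravel(),np.ones(u.size)]@np.linalg.inv(T[0]).T*z.ravel()[:,None]
P=T[2].apply(r)+T[1]; P=P[z.ravel()>0]
for y in np.arange(-.3,.8,.1):
    print(round(y,1),[ (lambda m:round(float(P[m,2].max()),2) if m.any() else None)((abs(P[:,1]-y-.05)<.05)&(abs(P[:,0]-x-.05)<.05)) for x in np.arange(.1,.9,.1)])
for s in(1,-1):
    for q in[(-.026,0,.12),(-.026,0,.03),(.021,0,.019)]: print(s,inverse_kinematics(W(*q),rot(s)))
print(rot(1),manip.state()["tcp_rot"])
E
```

```text
-0.3 [-0.89, None, 0.01, 0.04, 0.04, 0.01, 0.02, 0.41]
-0.2 [0.01, None, 0.01, 0.04, 0.05, 0.06, 0.1, 0.46]
-0.1 [0.28, None, 0.01, 0.01, 0.03, 0.06, 0.09, 0.23]
0.0 [0.28, None, 0.01, 0.03, 0.03, 0.06, 0.07, 0.11]
0.1 [0.01, None, 0.04, 0.04, 0.01, 0.08, 0.13, 0.09]
0.2 [-0.9, None, 0.25, 0.29, 0.25, 0.24, 0.13, 0.23]
0.3 [-0.89, None, 0.26, 0.3, 0.29, 0.28, 0.12, 0.3]
0.4 [-0.89, None, 0.26, 0.26, 0.25, 0.26, 0.01, 0.06]
0.5 [-0.89, None, 0.01, None, 0.24, 0.23, 0.01, 0.06]
0.6 [-0.89, None, 0.01, None, None, 0.0, 0.01, 0.06]
0.7 [-0.89, None, None, None, None, None, None, None]
1 [-3.66804143e-01  1.14594686e-01  2.01249826e+00 -4.44089210e-16
  1.01449971e+00 -2.23104522e+00]
1 [-3.66804143e-01  2.33642436e-01  2.06950777e+00 -4.44089210e-16
  8.38442449e-01 -2.23104522e+00]
1 [-3.16833748e-01  3.13010608e-01  1.99021964e+00 -4.44089210e-16
  8.38362404e-01 -2.18107483e+00]
-1 [-0.36680414  0.11459469  2.01249826  0.          1.01449971  0.91054743]
-1 [-0.36680414  0.23364244  2.06950777  0.          0.83844245  0.91054743]
-1 [-0.31683375  0.31301061  1.99021964  0.          0.8383624   0.96051783]
[-0.23032154  1.55849725  0.23032154] [ 0.23532457  1.55817588 -0.2384258 ]
```

A box 0.30 m high stands between the start position and the dock. I'll go up and over it, with the fingers shut.

Run:
```python
from h import *
print(F())
s=manip.state()["tool_pos"]
manip.move_linear([s[0],s[1],.48],rate=.25)
manip.set_gripper(0,20); print(manip.state()["gripper_width"])
manip.move_pose(W(-.026,0,.45),rot(-1)); print(F())
manip.move_pose(W(-.028,0,.12),rot(-1)); print(F())
manip.move_linear(W(-.028,0,.045),rate=.1); manip.dwell(.3); print(F(),manip.state()["contact_force"])
for n in("scene","top"):
    c=cams.capture(n); np.savez(f"{n}1.npz",**c)
    import cv2
    im=c["image"]; im=im[200:300,270:400] if n=="scene" else im[200:300,260:390]
    cv2.imwrite(f"pics/{n}1.png",cv2.resize(im,None,fx=5,fy=5,interpolation=cv2.INTER_CUBIC))
```

```text
[ 1.0000e-01 -8.8600e+01  8.6908e+02  2.3753e+02  2.0000e-01 -2.7000e-01
 -2.2000e-01]
0.0005962292178718388
[ 5.5800e+00 -2.5530e+01  5.0000e-01  4.5002e+02 -8.9000e-01  0.0000e+00
  5.0000e-02]
[ 6.8200e+00 -2.6600e+01 -9.9000e-01  1.2167e+02  4.5000e-01  2.7000e-01
 -9.0000e-02]
[  8.02 -27.62  -0.28  45.61  -0.05   1.36  -0.09] [-0.44271877  1.28305138 -0.09163321]
```

View pics/scene1.png

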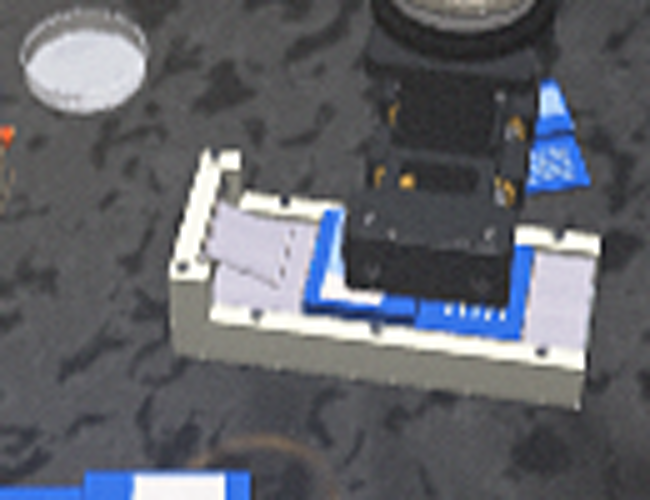

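The view shows the gripper block from (345,285) to (510,300) hiding the tips. I'll use depth to see what it is and which way the fingers are turned.

Run:
```python
from h import *
for n in("scene1.npz","top1.npz"):
    c=np.load(n);C=cam(n);z=c["z_map"];v,u=np.mgrid[:480,:640]
    P=C[2].apply(np.c_[u.ravel(),v.ravel(),np.ones(u.size)]@np.linalg.inv(C[0]).T*z.ravel()[:,None])+C[1]
    co,s=np.cos(p[2]),np.sin(p[2]);d=P-[p[0],p[1],0];D=np.c_[co*d[:,0]+s*d[:,1],-s*d[:,0]+co*d[:,1],d[:,2]]
    D=D[(z.ravel()>0)&(abs(D[:,0])<.15)&(abs(D[:,1])<.15)]
    for lo in np.arange(.02,.26,.015):
        q=D[(D[:,2]>lo)&(D[:,2]<lo+.015)]
        if len(q)>3: print(n,round(lo,3),len(q),np.round(1e3*np.percentile(q[:,:2],[2,98],axis=0)).tolist())
```

```text
scene1.npz 0.02 1320 [[-92.0, -37.0], [84.0, 136.0]]
scene1.npz 0.035 311 [[-12.0, -31.0], [90.0, 43.0]]
scene1.npz 0.05 163 [[76.0, -38.0], [94.0, 44.0]]
scene1.npz 0.095 18 [[-59.0, 85.0], [2.0, 88.0]]
scene1.npz 0.11 252 [[-62.0, -74.0], [5.0, 90.0]]
scene1.npz 0.125 262 [[-62.0, -23.0], [5.0, 95.0]]
scene1.npz 0.14 657 [[-61.0, 28.0], [4.0, 97.0]]
scene1.npz 0.155 126 [[-50.0, 19.0], [-6.0, 45.0]]
scene1.npz 0.17 106 [[-48.0, 31.0], [-10.0, 45.0]]
scene1.npz 0.185 285 [[-62.0, 15.0], [5.0, 45.0]]
scene1.npz 0.2 291 [[-64.0, -0.0], [7.0, 40.0]]
scene1.npz 0.215 112 [[-64.0, 12.0], [7.0, 41.0]]
scene1.npz 0.23 233 [[-64.0, 9.0], [8.0, 41.0]]
scene1.npz 0.245 239 [[-64.0, 5.0], [6.0, 39.0]]
scene1.npz 0.26 228 [[-63.0, 9.0], [4.0, 39.0]]
top1.npz 0.02 518 [[-90.0, -39.0], [107.0, 149.0]]
top1.npz 0.035 85 [[53.0, -36.0], [85.0, 34.0]]
top1.npz 0.05 190 [[79.0, -38.0], [96.0, 40.0]]
top1.npz 0.125 14 [[-52.0, 45.0], [-49.0, 65.0]]
top1.npz 0.14 204 [[-58.0, -90.0], [8.0, 94.0]]
top1.npz 0.155 34 [[-59.0, -91.0], [7.0, 93.0]]
top1.npz 0.185 17 [[-60.0, 27.0], [-15.0, 41.0]]
top1.npz 0.2 12 [[-60.0, 29.0], [-50.0, 40.0]]
```

View pics/top1.png

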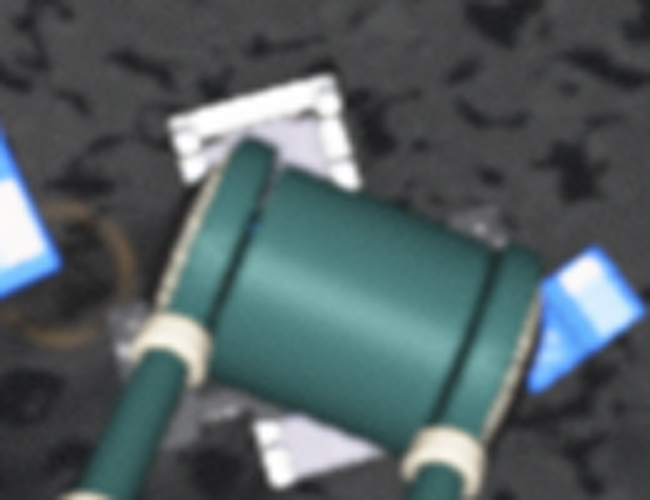

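The fingers are turned as planned: the gripper body spans y ±93 mm and starts at z ≥ 0.11. I'll move back a few mm so the tips clear the step, then press in stages.

Run:
```python
from h import *
manip.move_linear(W(-.034,0,.045),rate=.05)
for z in(.031,.029,.026,.023,.0205,.019,.0175):
    manip.move_linear(W(-.034,0,z),rate=.03); f=F(); print(z,f)
    if f[6]>20: break
```

```text
0.031 [  9.01 -34.05   0.05  30.82  -0.18  -0.33   0.58]
0.029 [  9.26 -33.62  -0.25  29.41   0.37   0.21   2.99]
0.026 [  9.51 -33.27  -0.56  26.72  -0.45   0.16   6.85]
0.023 [  9.76 -32.98  -0.81  24.19  -0.38   0.     8.82]
0.0205 [ 10.01 -32.71  -1.01  22.11  -0.95   1.08  10.65]
0.019 [ 10.26 -32.6   -1.12  20.88  -0.49   0.41  11.46]
0.0175 [ 10.51 -32.19  -1.32  20.3   -1.71   2.67  16.22]
```

The plate bottoms out at about z = 20 mm with 16 N. I'll add a little press, then push.

Run:
```python
from h import *
z=.0155
manip.move_linear(W(-.034,0,z),rate=.03); print(F())
x=-.034
while x<.018:
    x+=.006 if x<0.008 else .003
    manip.move_linear(W(x,0,z),rate=.03); f=F(); print(round(x,3),f)
    if f[6]<14: z-=.001
    if f[6]>30: z+=.001
    if f[4]<-18: break
```

```text
[ 10.76 -31.93  -1.36  20.13  -6.73   6.22  31.5 ]
-0.028 [ 11.11 -25.47  -1.36  20.22  -4.01   5.44  28.81]
-0.022 [ 11.46 -19.4   -1.32  20.24  -4.68   6.66  29.42]
-0.016 [ 11.81 -13.4   -1.31  20.22  -4.08   6.35  28.82]
-0.01 [12.16 -7.36 -1.27 20.25 -4.9   6.67 27.64]
-0.004 [12.51 -1.36 -1.25 20.25 -4.09  5.26 28.05]
0.002 [12.86  4.67 -1.24 20.28 -5.03  6.07 27.29]
0.008 [13.21 10.7  -1.2  20.27 -4.33  5.86 26.89]
0.014 [13.56 15.2  -1.58 20.21 -9.36  3.46 29.49]
0.017 [ 13.81  17.67  -1.87  20.21 -10.83   0.94  29.84]
0.02 [ 14.06  19.25  -1.96  20.17 -15.9    1.26  33.61]
```

Resistance starts at TCP x ≈ 14 mm, which fits the end stop, because the holder was carried by friction. I'll continue until the fingertip reaches the step, to confirm it's home.

Run:
```python
from h import *
z=.0160;x=.020
while x<.030:
    x+=.0015
    manip.move_linear(W(x,0,z),rate=.02); f=F(); print(round(x,4),f)
    if f[4]<-22: break
    if f[6]>32: z+=.0005
manip.dwell(.3);print(F())
import cv2
c=cams.capture("scene");im=c["image"][200:300,270:400]
cv2.imwrite("pics/scene2.png",cv2.resize(im,None,fx=5,fy=5,interpolation=cv2.INTER_CUBIC))
```

```text
0.0215 [ 14.31  19.29  -1.93  20.2  -18.24  -0.67  33.06]
0.023 [ 14.56  19.29  -1.89  20.16 -21.96  -1.36  33.46]
0.0245 [ 14.81  19.35  -1.89  20.19 -25.21  -3.47  33.16]
[ 15.11  19.35  -1.87  20.17 -24.65  -3.08  33.5 ]
```

View pics/scene2.png

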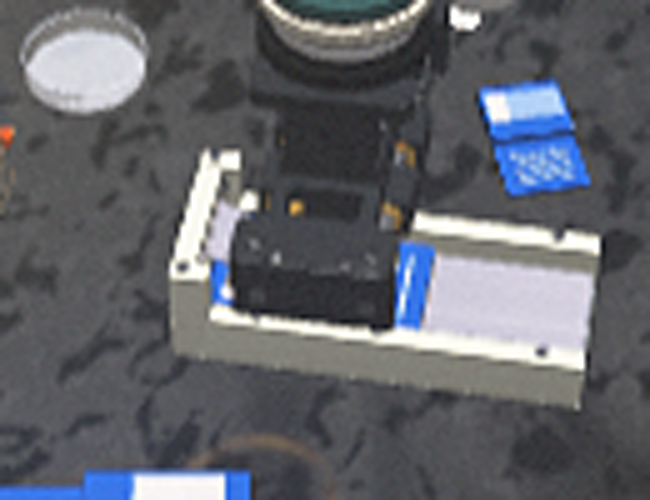

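The holder is against the stop: the finger is solidly blocked at 19.3 mm, 25 N. I'll relieve the sideways push, then lift straight up.

Run:
```python
from h import *
z=.0160;x=.0245
while F()[4]<-5 and x>.0125:
    x-=.0015; manip.move_linear(W(x,0,z),rate=.03); print(round(x,4),F())
for z in(.0175,.019,.021,.023,.025,.027,.030,.034,.045):
    manip.move_linear(W(x,0,z),rate=.03); print(z,F())
manip.move_linear(W(x,0,.12),rate=.15)
manip.move_linear(W(x-.12,0,.3),rate=.25); manip.dwell(.3); print(F())
import cv2
for n in("scene","top"):
    c=cams.capture(n); np.savez(f"{n}3.npz",**c)
    im=c["image"][200:300,270:400] if n=="scene" else c["image"][200:300,260:390]
    cv2.imwrite(f"pics/{n}3.png",cv2.resize(im,None,fx=6,fy=6,interpolation=cv2.INTER_CUBIC))
```

```text
0.023 [ 15.41  19.33  -1.93  20.12 -22.39  -0.41  36.17]
0.0215 [ 15.66  19.32  -1.92  20.18 -18.17   0.17  33.7 ]
0.02 [ 15.91  19.26  -1.96  20.21 -13.62   0.65  29.31]
0.0185 [16.16 19.25 -1.97 20.27 -8.57  1.12 26.13]
0.017 [16.41 19.17 -1.97 20.28 -3.95  1.28 23.25]
0.0175 [16.66 19.14 -1.99 20.41 -1.02 -1.85 11.72]
0.019 [16.91 19.13 -1.97 21.62 -0.13 -2.27  9.92]
0.021 [17.16 19.02 -1.81 23.06 -0.08 -1.13  6.93]
0.023 [17.41 18.56 -1.35 24.43  1.57 -1.42  5.41]
0.025 [17.66 17.5  -0.37 25.44  0.37 -1.56  4.2 ]
0.027 [17.91 16.53  0.39 26.59  0.6  -0.93  1.44]
0.03 [18.16 16.61  0.29 29.72  0.17 -0.56  0.62]
0.034 [18.44 17.18 -0.14 34.28  0.79 -1.16  0.12]
0.045 [ 1.896e+01  1.719e+01 -1.700e-01  4.537e+01 -6.000e-01 -7.000e-02
 -4.000e-02]
[ 2.0920e+01 -1.0297e+02  3.6000e-01  2.9879e+02  1.0800e+00  1.8000e-01
  2.4000e-01]
```

View pics/scene3.png

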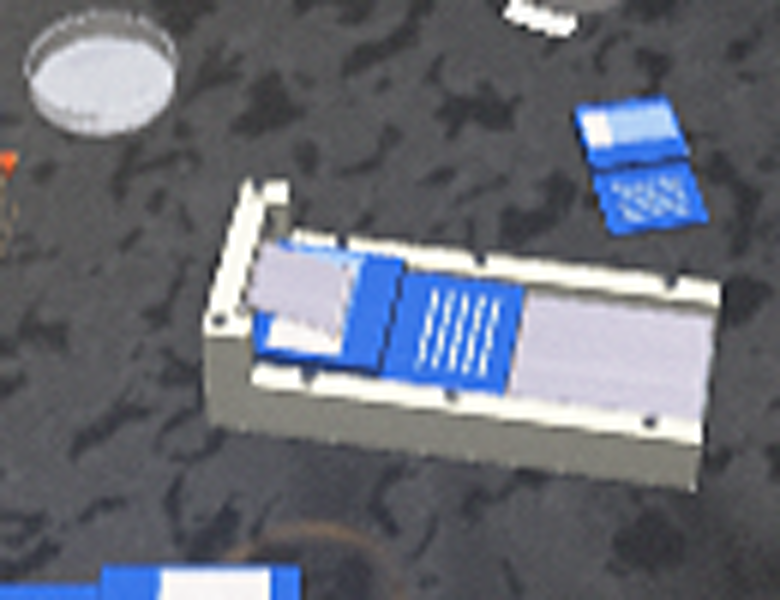

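The holder sits under the leaf spring. The tip crept back about 2 mm during release, so I'll measure the tail in the top view in case the holder came with it.

View pics/top3.png

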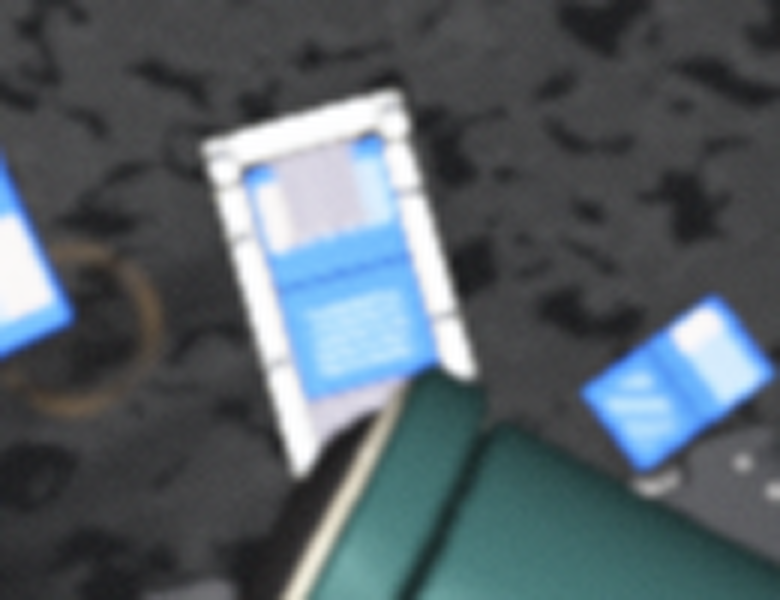

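Run:
```python
from h import *
from scipy.ndimage import map_coordinates as mc
def edge(n,ztail,lo,hi):
    c=np.load(n+".npz");C=cam(n+".npz");im=c["image"].astype(float);g=im[...,0]-im[...,2]
    xs=np.arange(lo,hi,.0002);out=[]
    for y in(-.02,-.008,0,.008,.02):
        q=proj(C,d2w(p,np.c_[xs,xs*0+y,xs*0+ztail]));v=mc(g,[q[:,1],q[:,0]],order=1)
        h=(v.max()+v.min())/2; out.append(round(1e3*xs[np.argmax(v>h)],1))
    return out
for n in("top0","scene0"):print(n,edge(n,.030,-.08,-.05))
for n in("top3","scene3"):print(n,edge(n,.027,-.035,-.0))
print(F()[0])
```

```text
top0 [np.float64(-63.2), np.float64(-63.4), np.float64(-63.4), np.float64(-63.4), np.float64(-63.6)]
scene0 [np.float64(-65.0), np.float64(-65.0), np.float64(-65.2), np.float64(-64.6), np.float64(-65.2)]
top3 [np.float64(-19.0), np.float64(-18.6), np.float64(-18.6), np.float64(-18.2), np.float64(-18.0)]
scene3 [np.float64(-19.2), np.float64(-19.4), np.float64(-19.8), np.float64(-19.4), np.float64(-19.8)]
21.02
```

The two cameras agree that the holder moved about 45 mm, but it may have crept back about 1 mm on release. Time used is 21 s. I'll press again, push home, and release with a slight forward bias so the tip can't drag it back.

Run:
```python
from h import *
manip.move_linear(W(.013,0,.10),rate=.3)
manip.move_linear(W(.013,0,.032),rate=.12); print(F())
manip.move_linear(W(.013,0,.016),rate=.03); print(F())
x=.013
while x<.028:
    x+=.0025; manip.move_linear(W(x,0,.016),rate=.03); f=F(); print(round(x,4),f)
    if f[4]<-20: break
manip.move_linear(W(.0198,0,.016),rate=.03); print(F())
for z in(.018,.020,.022,.024,.026,.0275,.029):
    manip.move_linear(W(.0198,0,z),rate=.03); f=F(); print(z,f)
    if f[6]<.8 : break
manip.move_linear(W(.0165,0,z+.001),rate=.03); print(F())
manip.move_linear(W(.0165,0,.10),rate=.2)
manip.move_linear(W(-.12,0,.3),rate=.3); manip.dwell(.3); print(F())
import cv2
for n in("scene","top"):
    c=cams.capture(n); np.savez(f"{n}4.npz",**c)
    cv2.imwrite(f"pics/{n}4.png",c["image"])
from scipy.ndimage import map_coordinates as mc
for n in("top4","scene4"):
    c=np.load(n+".npz");C=cam(n+".npz");im=c["image"].astype(float);g=im[...,0]-im[...,2]
    xs=np.arange(-.035,0,.0002);out=[]
    for y in(-.02,-.008,0,.008,.02):
        q=proj(C,d2w(p,np.c_[xs,xs*0+y,xs*0+.027]));v=mc(g,[q[:,1],q[:,0]],order=1)
        out.append(float(round(1e3*xs[np.argmax(v>(v.max()+v.min())/2)],1)))
    print(n,out)
```

```text
[22.66 13.47 -0.49 32.81  0.42 -0.21 -0.47]
[23.34 15.38 -1.67 20.3  -5.44  3.87 22.6 ]
0.0155 [23.59 16.69 -1.8  20.24 -9.02  2.14 25.16]
0.018 [23.84 18.92 -1.98 20.29 -9.75  1.36 25.76]
0.0205 [ 24.09  19.23  -1.98  20.21 -16.65  -0.4   30.41]
0.023 [ 24.34  19.35  -1.95  20.17 -22.92   0.15  37.16]
[ 24.6   19.23  -1.98  20.24 -14.31   1.27  28.52]
0.018 [24.85 19.19 -1.72 20.32 -8.16 -2.92 15.54]
0.02 [25.1  19.2  -1.49 21.72 -7.62 -2.35 12.12]
0.022 [25.35 19.16 -1.15 23.09 -6.28 -2.07  8.53]
0.024 [25.6  19.13 -0.79 24.48 -3.56 -2.54  5.56]
0.026 [25.85 19.12 -0.21 25.91 -3.86 -2.39  2.61]
0.0275 [26.1  19.09  0.3  27.01 -4.4  -1.79  1.97]
0.029 [26.35 19.1   0.65 28.43 -4.28 -0.43 -0.1 ]
[26.62 17.69 -0.36 30.7   0.49  0.81  0.13]
[ 2.8380e+01 -1.1989e+02  4.5000e-01  2.9858e+02  6.1000e-01  1.0400e+00
 -2.3000e-01]
top4 [-16.8, -17.0, -17.0, -17.2, -17.2]
scene4 [-18.6, -18.6, -18.0, -18.6, -18.2]
```

View pics/scene4.png

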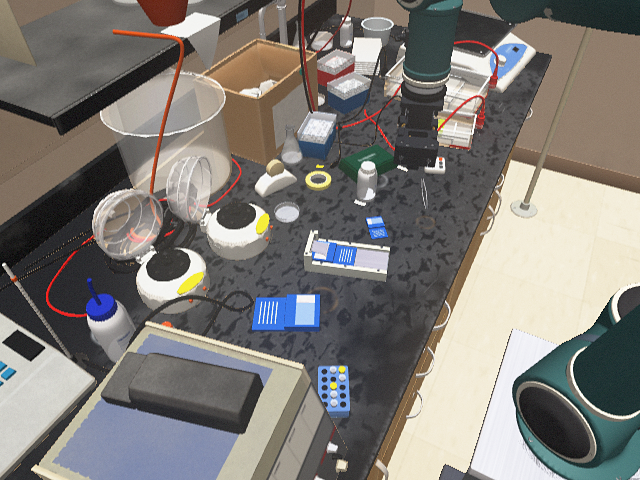

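The tail now measures -17.0 mm (top) and -18.4 mm (scene), 1.2 to 1.7 mm further in; the nominal home value is -18. The holder is under the spring, the bystanders are where they were, and the arm is clear, so I'm handing in.

```bash
python3 -c "
from cell import order,manip
order.close_job();print(manip.state()['clock'])"
```

```text
the job is handed in; nothing more can be done
the job is handed in; nothing more can be done
```

The slide holder is home against the end stop, clamped under the leaf spring. I handed the job in at about 28.4 s of the 48 s allowed.

- **Pushing:** With the fingers shut, I pressed the tail near the thumb pad down to the plate's hard stop, at about z = 20 mm. I kept 27–34 N on it while pushing it under the lip. It met no resistance at the lip and came up solidly against the stop (about 25 N).
- **Release and redo:** On the first release the fingertips dragged the holder back by 1–2 mm. I pressed it down again, pushed it home and released it with a slight forward push, so it did not creep back. While the fingers rose they still pushed about 4 N against the step.
- **Last checks:**
  - **Tail edge:** It measured -17.0 mm in the top camera and -18.4 mm in the scene camera, against a nominal -18 mm. They differ by 1.4 mm, within the roughly 2 mm calibration.
  - **Fingertips:** With the holder against the stop they read about 1.7 mm short of where I expected, also within the calibration.
  - **Clamping:** I judged it from the pad height when the fingers left it (about 27 mm, as expected) and from the pictures. I did not measure the lip's rise.
  - **Bystanders:** The bottle, petri dish and tube rack look unmoved, and the robot touches nothing.

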